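# Hold the release key on the display lock

### The arm

A 7-joint arm with a two-finger parallel gripper is mounted at the origin on the work surface. World frame = base frame: x ahead of the robot, y to its left, z up, the work surface at z = 0. Lengths are in m, angles in rad, forces in N, time in s.
With the tool pointing down it reaches from about 0.35 to 0.9 m from the base axis. Payload 8.1 kg.
Tool frame: the origin (TCP) lies at the centre of the arm's flange, where the gripper is bolted on; the fingertips stand 178 mm ahead of it and the grasp point (between the pads) lies 159 mm ahead of it (env.grasp_offset is the distance from the TCP to the grasp point, in m); z points along the fingers, y is the line along which they close (so a half turn about z gives the same grasp; the last joint's range is limited). The gripper opens to 92 mm and grips with 3 to 60 N. Pads are 19 mm wide; open, the fingers measure 130 mm over their backs; the gripper's body (75 mm by 190 mm) begins 47 mm behind the grasp point.
Start: joints at [-1.327, 0.434, 0.025, 1.573, -0.012, 1.134, -0.075], TCP at [0.212, 0.588, 0.405] pointing down, gripper open.
Joint ranges: [-2.62, 2.62], [-0.44, 2.09], [-1.27, 1.32], [0.08, 2.57], [-1.32, 4.46], [0.12, 2], [-2.74, 2.74]. Speed limits (rad/s): [2.22, 2.22, 3.01, 3.01, 3.14, 3.14, 3.14].

### API

Orientations are given as a unit quaternion [w, x, y, z].
In Python, from plant import env gives the robot as it stands.
- The arm moves only by the tool apply_moves, never from a script. Its argument "motion" is a list of rows, each an object of numbers: "x", "y", "z": the shift along the tool's x, y, z in units of 30 mm (1.0 is 30 mm); "wx", "wy", "wz": the turn, a rotation vector about the tool's x, y, z in rad; "claw": the opening, from -1 (shut) to 1 (fully open). In form: [{"x": .., "y": .., "z": .., "wx": .., "wy": .., "wz": .., "claw": ..}, ...]. A call has 1 to 8 rows; each row is the pose to reach, as a shift and turn from the pose commanded when the call began, along the tool's axes at that moment; what a row does not reach only later rows make up. A row lasts 1/12 s, in which the tool goes at most 41.7 mm and 7.16 degrees, less where a joint would pass 70% of its speed; a pose out of reach is approached as far as the arm can. A call with a gripper value outside its range is refused whole. The fingers move at their own pace and stop on an object; "squeeze" is the grip in N (left out, the last holds). Time passes only in rows, so rows that repeat a pose let the fingers close. It gives the time, the measured TCP pose, the force, the opening and the grip force at its end, in the units of the state.
- env.get_state(): the state, without advancing time (a new reading comes with each control period).
- env.get_image(name): name is "scene" or "top"; returns a dict with "img" (420x560x3 uint8, blue, green, red), "K" (3x3 intrinsics, pixels), "dist" ([k1, k2, p1, p2, k3] as OpenCV has them; the pictures are not rectified), "cam_to_world" (4x4, takes a point from camera to world coordinates). Camera axes: x right, y down, z forward; pixel columns grow to the right and rows downward; lengths in m; the calibration is good to about 2 mm. A picture is of the moment at which its call begins. There is no depth.
- env.finish_job(): hands the job in; it is judged then, once.
Trained networks look in a picture, given as the dict that the camera call returned (one of the last four; its "shot" number tells which), for a name from the list of things; names that differ only in an ending like _2 or _b are one class to them, and where a whole thing is asked for, a point or a joint stands for the part that bears it (a point fixed in the world has none). Each returns a list of dicts, best first, with "conf" (0 to 1); they miss things now and then, are a little off and sometimes report something else, mostly with a low value. They report only what shows in the picture. A call takes as long as a camera call.
- env.look_for(picture, name): "position" ([column, row] in pixels, amid what is visible of it).
- env.pinpoint(picture, name): "position" ([column, row] in pixels: a listed point, or the origin of a listed thing).
The state is a dict: "time_s": time; "joints": joint angles; "qvel": joint speeds; "effort": joint torques, N m; "tool_pos": TCP position; "tcp_rot": TCP orientation; "wrist_force": force on the tool from outside, world axes, zero at the start; "torque": the same for the moment, N m; "width": finger opening in m; "grip_force": force on a finger pad.
Only numpy, scipy, OpenCV 4.12 (cv2) and the standard library are available. Lean on these libraries where they do the work, as an engineer would, in place of code of your own. Each camera call takes 0.05 s, during which the arm holds its last target. There are 200 camera calls.

### The job

A customer wants the goggles: pick up the orange-handled release key from the rubber mat, press its steel cup squarely onto the tilted brass nipple of the display lock until it snaps fully down, and keep it held there. The lock opens only while pressed, so finish still gripping the key and pushing against the spring. Press the lock with the key only, and leave the other goods on the counter where they are.

Things in the scene. Friction and masses are not known exactly. Their poses are not given: they have to be found in the camera images.
- key: (all sizes in mm) release key, loose, stands mouth down on the mat; round about its z axis, 100 tall, 0.2 kg. Origin: centre of its mouth (lowest face), z up the handle. Steel cup 40 across from 0 to 30 with a bore 21 across and 24 deep, open at the mouth; collar 44 across from 30 to 36; straight round orange handle 30 across from 36 to 100
- key_mouth (a point): centre of the key's mouth face (same point as the key's origin)
- mat: black rubber mat, fixed, 200 x 170 x 6 thick; origin in the middle of its underside (on the table), x and y along its sides
- stand: display stand, fixed: black base 210 x 150 x 12, reaching 70 towards its -x and 140 towards its +x; two aluminium cheeks (10 thick, 46 either side in y, 109 high) carry the lock head; a clear goggle case (70 x 146, top 87 high) fills the base from x 65 to 135, with a steel bar 80 high in front. Origin on the table below the head's pivot; -x faces roughly towards the robot
- head: lock head: grey cylinder 72 across, 60 long, pivoting in the cheeks on a stiff hinge (along the stand's y, 90 above the table), set leaning 9 to 30 degrees from upright towards the stand's -x; pressing along its axis does not turn it. Origin on the pivot; z is the lock's axis, out of the top; its top face is at z = 30
- seat (a point): centre of the nipple's brass flange, on its upper face (the face that the key's mouth lands on); 50 from the pivot along the head's z when out, moves down with the nipple; z is the lock's axis. Flange 42 across and 5 thick; the brass nipple, 16 across with a tapered tip 9 across, stands 18 above this point
- nipple (a joint): how far the nipple is pressed down into the head, m: 0 out, 0.014 at its stop. It springs back when let go. Nothing moves below about 9 to 10 N; then it breaks away and snaps down, its push falling to about 4 N near the stop; it stays down only while pressed with at least that, and beyond the stop it is rigid. A green pin 6 across at the head's x = +30 rises out of its top face by the same amount
- pot: pink lip-balm pot, 37 across and 28 tall, loose on the mat; bystander; origin at the centre of its underside
- badge: lilac button badge, disc 32 across and 8 thick, loose on the mat; bystander; origin at the centre of its underside
- mug: blue ceramic mug, 76 across and 90 tall, handle to one side; bystander; origin at the centre of its underside
- gloss: pink gloss bottle, 32 across and 85 tall; bystander; origin at the centre of its underside
- globe: glass snow globe on a dark wooden foot, 68 across and 78 tall; bystander; origin at the centre of its underside
- tin: red tin with a paper band, 60 across and 100 tall; bystander; origin at the centre of its underside
- cards: dark-blue card box 25 x 65 x 90 tall, on its end; bystander; origin at the centre of its underside

How it is judged:
By the outcome, as a careful person would: the job done as asked, in the order asked, and still so for the second after the job is handed in, while the arm keeps its last pose, push and grip.
It also fails if it takes over 48 s, if anything falls off the work surface, if the arm or the gripper's body presses on something with over 40 N, if the wrist force passes 120 N, or if a joint passes its speed limit or range.

## Working session

There is one attempt and no reset: what is moved stays moved. The work goes in short steps, Python scripts to look and compute and a tool call to move; the robot and the scene stay as the last step left them, time stands still between calls to the robot, and variables do not carry over. Pictures are saved under pics/ and viewed, at most 10 in all, crops included, and the job is handed in when it is done.

Besides the shell and the picture viewer there is one more tool, called by a JSON object that holds its "name" and its "arguments". apply_moves: Moves the arm, as the interface text tells. Its arguments: {"type":"object","properties":{"motion":{"type":"array"},"squeeze":{"type":"number"}},"required":["motion"]}

```bash
mkdir -p pics; cat > h.py <<'E'
import numpy as np, cv2
from plant import env
from scipy.spatial.transform import Rotation as R
def ray(p,uv):
    K=np.array(p["K"]);d=np.array(p["dist"]);T=np.array(p["cam_to_world"])
    n=cv2.undistortPoints(np.array([[uv]],float),K,d)[0,0]
    v=T[:3,:3]@[n[0],n[1],1]; return T[:3,3],v/np.linalg.norm(v)
def atz(p,uv,z):
    o,v=ray(p,uv); return o+v*(z-o[2])/v[2]
def tri(rs):
    A=0;b=0
    for o,v in rs:
        M=np.eye(3)-np.outer(v,v);A=A+M;b=b+M@o
    x=np.linalg.solve(A,b); return x,[np.linalg.norm(np.cross(x-o,v))*1e3 for o,v in rs]
def proj(p,X):
    T=np.linalg.inv(np.array(p["cam_to_world"]))
    return cv2.projectPoints(np.atleast_2d(np.array(X,float)),cv2.Rodrigues(T[:3,:3])[0],T[:3,3],np.array(p["K"]),np.array(p["dist"]))[0][:,0]
E
python3 - <<'E'
from h import *
np.set_printoptions(precision=4,suppress=True)
P={n:env.get_image(n) for n in("scene","top")}
for n,p in P.items():
    cv2.imwrite(f"pics/{n}0.png",p["img"]); print(n,np.array(p["cam_to_world"])[:3,3])
for k in "key key_mouth mat stand head seat pot badge mug gloss globe tin cards".split():
    r=[];s=k
    for n,p in P.items():
        q=env.pinpoint(p,k)
        if q: s+=f" {n} {np.round(q[0]['position'],1)} {q[0]['conf']:.2f}"; r.append(ray(p,q[0]['position']))
        if q and k not in("head","seat"): s+=f" z0:{atz(p,q[0]['position'],0.006 if k in ('key','key_mouth','pot','badge') else 0)[:2]}"
    if len(r)==2: x,e=tri(r); s+=f" TRI {x} {np.round(e,1)}"
    print(s)
s=env.get_state();print(s["tcp_rot"],s["tool_pos"],s["width"],s["time_s"])
E
```

```text
scene [ 1.1245 -0.6285  0.7702]
top [ 0.4602 -0.0013  1.0564]
key scene [187.5 305.4] 0.71 z0:[ 0.5478 -0.2758] top [402.6 225.1] 0.65 z0:[ 0.564  -0.2766] TRI [ 0.5598 -0.2775  0.0171] [4.9 4.9]
key_mouth scene [191.3 310.7] 0.84 z0:[ 0.567  -0.2806] top [403.7 225.7] 0.91 z0:[ 0.5624 -0.2792] TRI [ 0.5634 -0.2795  0.0021] [1. 1.]
mat scene [192.3 304.8] 0.70 z0:[ 0.5507 -0.2644] top [396.5 231.4] 0.90 z0:[ 0.5494 -0.2622] TRI [ 0.5493 -0.2631 -0.0023] [0.4 0.4]
stand scene [312.9 215.8] 0.97 z0:[0.5696 0.2052] top [204.9 228.5] 0.84 z0:[0.5698 0.213 ] TRI [ 0.5682  0.2119 -0.004 ] [2.7 2.7]
head scene [317.1 192.9] 0.82 top [193.4 224.1] 0.67 TRI [0.571  0.2223 0.0777] [2.5 2.5]
seat scene [314.7 174.2] 0.71 top [190.7 228.4] 0.62 TRI [0.5575 0.2167 0.1397] [1.5 1.5]
pot scene [228.9 303.7] 0.59 z0:[ 0.6204 -0.209 ] top [372.8 204.1] 0.65 z0:[ 0.6183 -0.2065] TRI [ 0.6186 -0.2072  0.0031] [0.2 0.2]
badge scene [146.9 303.5] 0.64 z0:[ 0.468  -0.3345] top [426.8 262.4] 0.43 z0:[ 0.4714 -0.3293] TRI [ 0.4696 -0.3321  0.0051] [3. 3.]
mug scene [276.3 251.5] 0.70 z0:[0.586  0.0094] top [287.1 217.2] 0.73 z0:[0.5924 0.0068] TRI [0.5908 0.0058 0.0056] [1.3 1.3]
gloss scene [230.8 235.8] 0.76 z0:[ 0.4412 -0.0231] top [298.9 285.1] 0.48 z0:[ 0.4245 -0.0175] TRI [ 0.4265 -0.015  -0.0136] [3.7 3.7]
globe scene [313.8 280.1] 0.76 z0:[ 0.7294 -0.0124] top [291.8 166.8] 0.93 z0:[ 0.7207 -0.0087] TRI [ 0.7241 -0.0075 -0.0081] [1.9 1.9]
tin scene [296.9 320.9] 0.67 z0:[ 0.7745 -0.142 ] top [426.2 264.4] 0.46 z0:[ 0.4666 -0.3294] TRI [ 0.6248 -0.2316  0.0423] [177.9 177.9]
cards scene [365.3 252.6] 0.77 z0:[0.7793 0.162 ] top [221.4 148.9] 0.60 z0:[0.7734 0.1701] TRI [ 0.7757  0.1712 -0.0086] [0.4 0.4]
[ 0.      0.1726  0.985  -0.    ] [0.2125 0.5878 0.4047] 0.09180251498346886 1.4
```

View pics/scene0.png

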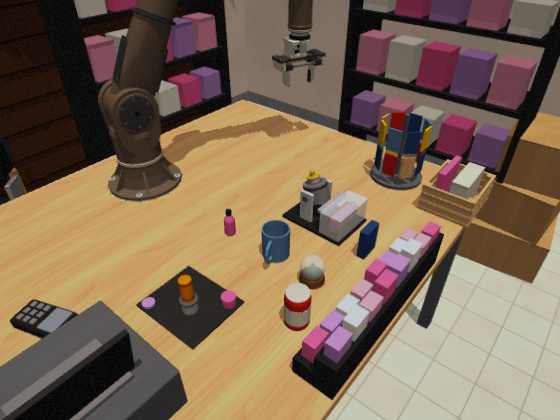

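View pics/top0.png

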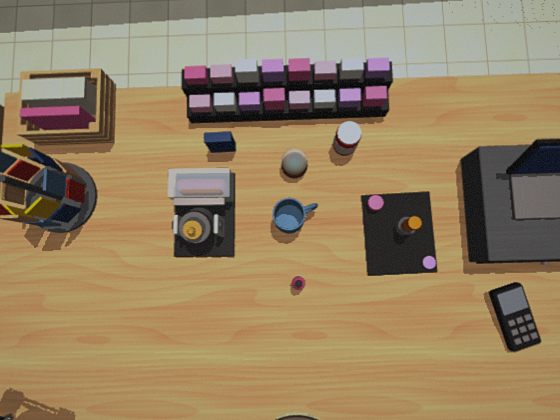

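The scene picture shows the key upright on the mat (187,290), with the pot at (229,299), the badge at (148,303) and the lock head at (315,190). In the top picture the key top is at (414,223) and the nipple at (192,230). Next I refine the stand yaw and the lean from crops.

```bash
python3 - <<'E'
from h import *
P={n:env.get_image(n) for n in("scene","top")}
a=P["scene"]["img"][160:250,270:380]; b=P["top"]["img"][160:265,155:250]
a=cv2.resize(a,None,fx=5,fy=5,interpolation=cv2.INTER_CUBIC)
b=cv2.resize(b,None,fx=6,fy=6,interpolation=cv2.INTER_CUBIC)[:600]
cv2.imwrite("pics/s1.png",cv2.convertScaleAbs(a,alpha=1.5));cv2.imwrite("pics/t1.png",cv2.convertScaleAbs(b,alpha=1.5))
# orange handle top
for n,p in P.items():
    h=cv2.cvtColor(p["img"],cv2.COLOR_BGR2HSV)
    m=cv2.inRange(h,(5,150,120),(20,255,255))
    c,l,st,ce=cv2.connectedComponentsWithStats(m)
    print(n,[(list(st[i]),np.round(ce[i],1)) for i in range(1,c) if st[i][4]>30])
    print(proj(p,[[.5634,-.2795,.106],[.5634,-.2795,.042],[.5634,-.2795,.074]]).round(1).tolist())
E
```

```text
scene [([np.int32(178), np.int32(275), np.int32(13), np.int32(10), np.int32(111)], array([184. , 279.5])), ([np.int32(180), np.int32(285), np.int32(13), np.int32(14), np.int32(123)], array([186.3, 292.1]))]
[[184.5, 280.3], [188.5, 299.5], [186.5, 290.1]]
top [([np.int32(408), np.int32(216), np.int32(14), np.int32(13), np.int32(140)], array([414.6, 222.2])), ([np.int32(183), np.int32(224), np.int32(19), np.int32(15), np.int32(175)], array([192.2, 230.7]))]
[[415.5, 220.6], [407.8, 223.7], [411.5, 222.2]]
```

View pics/s1.png

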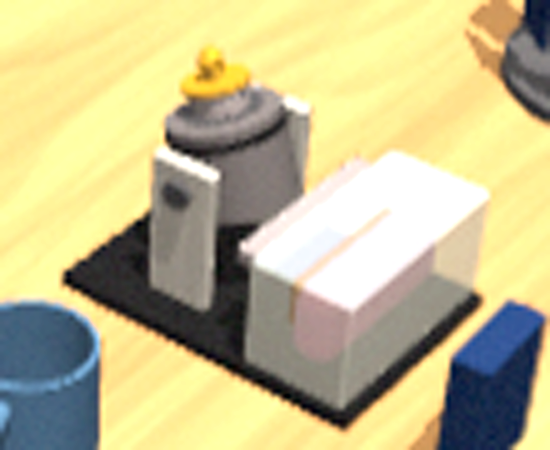

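View pics/t1.png

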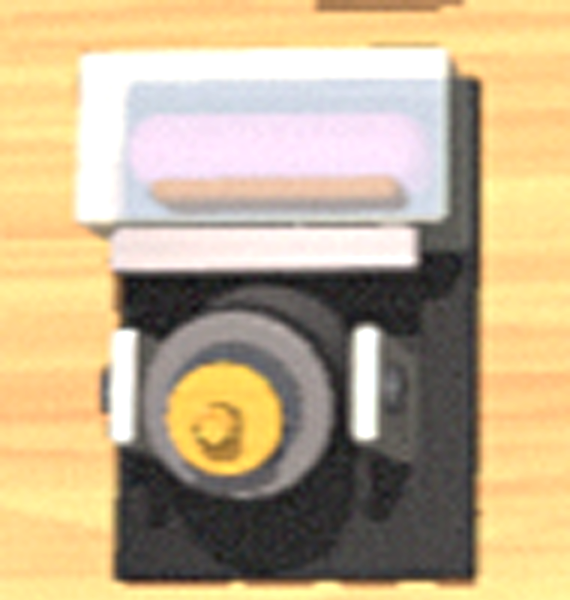

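The crops show the head leaning modestly towards the robot, with the flange centre at top-crop (225,418) and scene-crop (215,82). I now fit the stand pose and lean to these landmarks.

```bash
cat > fit.py <<'E'
from h import *
from scipy.optimize import least_squares
np.set_printoptions(precision=4,suppress=True)
P={n:env.get_image(n) for n in("scene","top")}
S=[("top",155,160,6,[((116,578),(-70,75,12)),((474,578),(-70,-75,12)),((474,77),(140,-75,12)),((80,58),(135,73,87)),((447,52),(135,-73,87)),((445,220),(65,-73,87)),((78,220),(65,73,87)),((125,385),(0,46,109)),((367,382),(0,-46,109))],
 [((225,418),50),((214,427),67)]),
("scene",270,160,5,[((65,278),(-70,-75,12)),((343,412),(140,-75,12)),((480,297),(140,75,12)),((248,262),(65,-73,87)),((350,310),(135,-73,87)),((490,190),(135,73,87)),((398,152),(65,73,87))],
 [((215,84),50),((208,53),67)])]
def res(q,full=False):
    x,y,w,l=q; Rz=R.from_euler('z',w); out=[]
    for n,ou,ov,s,A,B in S:
        X=[np.array(a[1])/1e3 for a in A]+[np.array([-np.sin(l)*b[1]/1e3,0,.09+np.cos(l)*b[1]/1e3]) for b in B]
        uv=np.array([[ou+(a[0][0]+.5)/s-.5,ov+(a[0][1]+.5)/s-.5] for a in A+B])
        out.append(proj(P[n],Rz.apply(X)+[x,y,0])-uv)
    return np.vstack(out).ravel()
f=least_squares(res,[.57,.21,0,.3],loss='soft_l1')
x,y,w,l=f.x; print(f.x,"lean deg",np.degrees(l),"yaw deg",np.degrees(w)); print(res(f.x).reshape(-1,2).round(2).tolist())
ax=R.from_euler('z',w).apply([-np.sin(l),0,np.cos(l)]);print("axis",ax,"seat",np.array([x,y,.09])+.05*ax)
print("key top",tri([ray(P["scene"],(184,279.5)),ray(P["top"],(414.6,222.2))]),atz(P["top"],(414.6,222.2),.106),atz(P["scene"],(184,279.5),.106))
E
python3 fit.py
```

```text
[ 0.5702  0.2124 -0.0201  0.3116] lean deg 17.85311884952368 yaw deg -1.1501997336397374
[[-0.62, 0.56], [0.54, 0.21], [1.29, -0.27], [-0.18, -1.6], [0.66, -1.34], [0.68, 0.21], [-0.73, 0.83], [-0.36, 0.02], [-0.02, 0.19], [0.19, -0.07], [0.22, 0.13], [-1.1, -1.26], [0.55, 1.68], [1.17, -0.5], [-0.15, -0.62], [0.48, -0.01], [0.65, 0.22], [-1.25, -0.96], [0.01, -1.23], [0.24, -0.42]]
axis [-0.3065  0.0062  0.9518] seat [0.5548 0.2127 0.1376]
key top (array([ 0.5598, -0.2778,  0.1048]), [np.float64(0.19753932302783578), np.float64(0.19753932302796595)]) [ 0.5598 -0.2773  0.106 ] [ 0.5606 -0.2785  0.106 ]
```

```bash
cat > d.py <<'E'
import sys
from h import *
np.set_printoptions(precision=4,suppress=True)
def delta(p,Rt,s=None):
    s=s or env.get_state(); q=s["tcp_rot"]; R0=R.from_quat([q[1],q[2],q[3],q[0]])
    print("t",s["time_s"],"xyz",R0.inv().apply(np.array(p)-s["tool_pos"])/.03,"w",(R0.inv()*Rt).as_rotvec(),"F",s["wrist_force"],"w",s["width"],"g",s["grip_force"],"j",np.array(s["joints"]))
def rot(yaw,lean): # tool z=-axis, tool y along stand y
    Y=np.array([-np.sin(yaw),np.cos(yaw),0]); Z=-R.from_euler('z',yaw).apply([-np.sin(lean),0,np.cos(lean)])
    return R.from_matrix(np.column_stack([np.cross(Y,Z),Y,Z]))
E
python3 -c "
from d import *
delta([.56,-.278,.405],rot(-.02,0))"
```

```text
t 1.6 xyz [-20.7069 -23.2029  -0.0109] w [ 0.0001 -0.     -0.3269] F [ 0.3832 -1.056  -0.6692] w 0.09175816031228333 g 0.0 j [-1.3266  0.4345  0.025   1.5732 -0.0116  1.134  -0.0751]
```

{"name": "apply_moves", "arguments": {"motion": [{"x": -20.7, "y": -23.2, "z": 0, "wz": -0.327, "claw": 1}, {"x": -20.7, "y": -23.2, "z": 0, "wz": -0.327, "claw": 1}, {"x": -20.7, "y": -23.2, "z": 0, "wz": -0.327, "claw": 1}, {"x": -20.7, "y": -23.2, "z": 0, "wz": -0.327, "claw": 1}, {"x": -20.7, "y": -23.2, "z": 0, "wz": -0.327, "claw": 1}, {"x": -20.7, "y": -23.2, "z": 0, "wz": -0.327, "claw": 1}, {"x": -20.7, "y": -23.2, "z": 0, "wz": -0.327, "claw": 1}, {"x": -20.7, "y": -23.2, "z": 0, "wz": -0.327, "claw": 1}]}}

```text
schema error: expected keys x, y, z, wx, wy, wz, claw
```

```bash
python3 -c "
from d import *
delta([.56,-.278,.405],rot(-.02,0));print(env.get_state()['tool_pos'])"
```

```text
t 1.6 xyz [-20.7069 -23.2029  -0.0109] w [ 0.0001 -0.     -0.3269] F [ 0.3832 -1.056  -0.6692] w 0.09175816031228333 g 0.0 j [-1.3266  0.4345  0.025   1.5732 -0.0116  1.134  -0.0751]
[0.2124 0.5878 0.4047]
```

{"name": "apply_moves", "arguments": {"motion": [{"x": -20.7, "y": -23.2, "z": 0, "wx": 0, "wy": 0, "wz": -0.327, "claw": 1}, {"x": -20.7, "y": -23.2, "z": 0, "wx": 0, "wy": 0, "wz": -0.327, "claw": 1}, {"x": -20.7, "y": -23.2, "z": 0, "wx": 0, "wy": 0, "wz": -0.327, "claw": 1}, {"x": -20.7, "y": -23.2, "z": 0, "wx": 0, "wy": 0, "wz": -0.327, "claw": 1}, {"x": -20.7, "y": -23.2, "z": 0, "wx": 0, "wy": 0, "wz": -0.327, "claw": 1}, {"x": -20.7, "y": -23.2, "z": 0, "wx": 0, "wy": 0, "wz": -0.327, "claw": 1}, {"x": -20.7, "y": -23.2, "z": 0, "wx": 0, "wy": 0, "wz": -0.327, "claw": 1}, {"x": -20.7, "y": -23.2, "z": 0, "wx": 0, "wy": 0, "wz": -0.327, "claw": 1}]}}

```text
time_s: 2.27
tool_pos: [0.3369, 0.2764, 0.405]
tcp_rot: [0.0, 0.01, 1.0, 0.0]
wrist_force: [0.4, -0.0, -0.3]
width: 0.0919
grip_force: 0.0
```

```bash
python3 -c "
from d import *
delta([.56,-.278,.405],rot(-.02,0));print(env.get_state()['tool_pos'])"
```

```text
t 2.2667 xyz [ -7.8012 -18.3301  -0.0103] w [0.0007 0.0004 0.0002] F [ 0.4214 -0.0484 -0.3214] w 0.09187274629107492 g 0.0 j [-0.8707  0.1235  0.0679  2.0104 -0.0101  1.0071  0.753 ]
[0.3369 0.2764 0.405 ]
```

{"name": "apply_moves", "arguments": {"motion": [{"x": -7.8, "y": -18.3, "z": 0, "wx": 0, "wy": 0, "wz": 0, "claw": 1}, {"x": -7.8, "y": -18.3, "z": 0, "wx": 0, "wy": 0, "wz": 0, "claw": 1}, {"x": -7.8, "y": -18.3, "z": 0, "wx": 0, "wy": 0, "wz": 0, "claw": 1}, {"x": -7.8, "y": -18.3, "z": 0, "wx": 0, "wy": 0, "wz": 0, "claw": 1}, {"x": -7.8, "y": -18.3, "z": 0, "wx": 0, "wy": 0, "wz": 0, "claw": 1}, {"x": -7.8, "y": -18.3, "z": 0, "wx": 0, "wy": 0, "wz": 0, "claw": 1}, {"x": -7.8, "y": -18.3, "z": 0, "wx": 0, "wy": 0, "wz": 0, "claw": 1}, {"x": -7.8, "y": -18.3, "z": 0, "wx": 0, "wy": 0, "wz": 0, "claw": 1}]}}

```text
time_s: 2.93
tool_pos: [0.4614, -0.0328, 0.4052]
tcp_rot: [0.001, 0.01, 1.0, 0.0]
wrist_force: [1.7, 1.9, 0.4]
width: 0.0915
grip_force: 0.0
```

```bash
python3 -c "
from d import *
delta([.56,-.278,.36],rot(-.02,0));print(env.get_state()['tool_pos'])"
```

```text
t 2.9333 xyz [-3.4445 -8.1071  1.5059] w [0.0004 0.0011 0.0004] F [1.6986 1.8973 0.4174] w 0.09151427977270941 g 0.0 j [-0.3744  0.1645  0.3836  1.975  -0.0727  1.014   1.5941]
[ 0.4614 -0.0328  0.4052]
```

{"name": "apply_moves", "arguments": {"motion": [{"x": -3.44, "y": -8.1, "z": 1.5, "wx": 0, "wy": 0, "wz": 0, "claw": 1}, {"x": -3.44, "y": -8.1, "z": 1.5, "wx": 0, "wy": 0, "wz": 0, "claw": 1}, {"x": -3.44, "y": -8.1, "z": 1.5, "wx": 0, "wy": 0, "wz": 0, "claw": 1}, {"x": -3.44, "y": -8.1, "z": 1.5, "wx": 0, "wy": 0, "wz": 0, "claw": 1}, {"x": -3.44, "y": -8.1, "z": 1.5, "wx": 0, "wy": 0, "wz": 0, "claw": 1}, {"x": -3.44, "y": -8.1, "z": 1.5, "wx": 0, "wy": 0, "wz": 0, "claw": 1}, {"x": -3.44, "y": -8.1, "z": 1.5, "wx": 0, "wy": 0, "wz": 0, "claw": 1}, {"x": -3.44, "y": -8.1, "z": 1.5, "wx": 0, "wy": 0, "wz": 0, "claw": 1}]}}

```text
time_s: 3.6
tool_pos: [0.5594, -0.2807, 0.3587]
tcp_rot: [-0.0, 0.013, 1.0, -0.002]
wrist_force: [0.0, 0.6, -0.0]
width: 0.0916
grip_force: 0.0
```

```bash
python3 -c "
from d import *
p=env.get_image('scene');cv2.imwrite('pics/s2.png',cv2.resize(p['img'][180:330,100:280],None,fx=4,fy=4,interpolation=cv2.INTER_CUBIC))
delta([.56,-.278,.243],rot(-.02,0));print(env.get_state()['tool_pos'])"
```

```text
t 3.65 xyz [-0.0267  0.0119  3.8634] w [-0.0011 -0.0012 -0.0034] F [-0.4296  0.1275 -0.1633] w 0.0919160816576813 g 0.0 j [ 0.0691  0.4953  0.4547  1.6584 -0.242   1.0449  2.146 ]
[ 0.5593 -0.2782  0.3589]
```

View pics/s2.png

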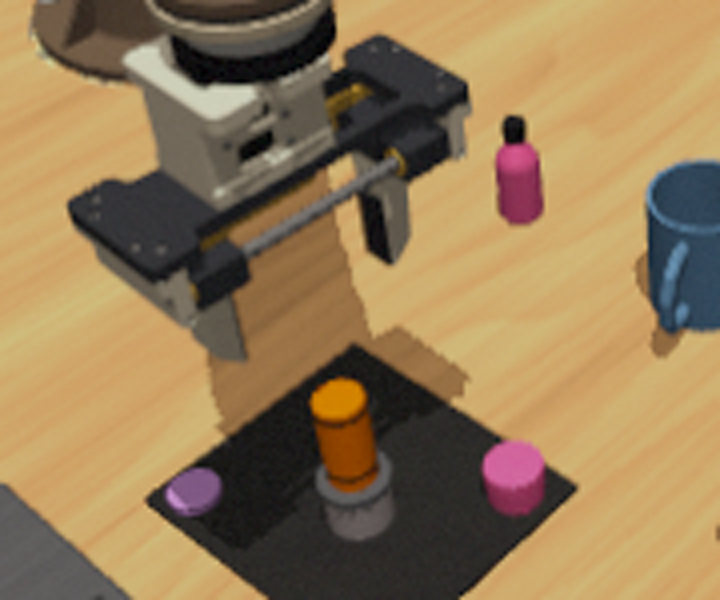

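The picture shows both fingers straddling the key (crop 345,460), clear of the pot and badge. I descend and close.

{"name": "apply_moves", "arguments": {"motion": [{"x": 0, "y": 0, "z": 1.2, "wx": 0, "wy": 0, "wz": 0, "claw": 1}, {"x": 0, "y": 0, "z": 2.4, "wx": 0, "wy": 0, "wz": 0, "claw": 1}, {"x": 0, "y": 0, "z": 3.3, "wx": 0, "wy": 0, "wz": 0, "claw": 1}, {"x": 0, "y": 0, "z": 3.85, "wx": 0, "wy": 0, "wz": 0, "claw": 1}, {"x": 0, "y": 0, "z": 3.85, "wx": 0, "wy": 0, "wz": 0, "claw": 1}, {"x": 0, "y": 0, "z": 3.85, "wx": 0, "wy": 0, "wz": 0, "claw": 0}, {"x": 0, "y": 0, "z": 3.85, "wx": 0, "wy": 0, "wz": 0, "claw": -0.2}, {"x": 0, "y": 0, "z": 3.85, "wx": 0, "wy": 0, "wz": 0, "claw": -0.5}], "squeeze": 20}}

```text
time_s: 4.32
tool_pos: [0.5602, -0.2757, 0.2461]
tcp_rot: [0.001, 0.01, 1.0, -0.0]
wrist_force: [-0.6, -0.3, 0.8]
width: 0.0767
grip_force: 0.0
```

{"name": "apply_moves", "arguments": {"motion": [{"x": 0, "y": 0, "z": 0, "wx": 0, "wy": 0, "wz": 0, "claw": -1}, {"x": 0, "y": 0, "z": 0, "wx": 0, "wy": 0, "wz": 0, "claw": -1}, {"x": 0, "y": 0, "z": 0, "wx": 0, "wy": 0, "wz": 0, "claw": -1}, {"x": 0, "y": 0, "z": 0, "wx": 0, "wy": 0, "wz": 0, "claw": -1}, {"x": 0, "y": 0, "z": 0, "wx": 0, "wy": 0, "wz": 0, "claw": -1}, {"x": 0, "y": 0, "z": 0, "wx": 0, "wy": 0, "wz": 0, "claw": -1}], "squeeze": 50}}

```text
time_s: 4.82
tool_pos: [0.5595, -0.2758, 0.2443]
tcp_rot: [-0.0, 0.01, 1.0, 0.0]
wrist_force: [0.0, 0.7, 0.5]
width: 0.0364
grip_force: 0.0
```

```bash
python3 -c "
from d import *
delta([.56,-.278,.243],rot(-.02,0));print(env.get_state()['tool_pos'])
p=env.get_image('scene');q=env.get_image('top');
a,b=[env.pinpoint(i,'key_mouth')[:1] for i in (p,q)];print(a,b)
if a and b: print(tri([ray(p,a[0]['position']),ray(q,b[0]['position'])]))"
```

```text
t 4.8167 xyz [-0.018  -0.0736  0.0418] w [ 0.     -0.      0.0001] F [0.0032 0.7473 0.4999] w 0.036433208279368405 g 0.0 j [ 0.1078  0.6215  0.3962  1.765  -0.3131  0.8177  2.2045]
[ 0.5595 -0.2758  0.2443]
[{'position': [191.5, 309.5], 'conf': 0.88}] [{'position': [343.4, 147.8], 'conf': 0.44}]
(array([ 0.6826, -0.2227,  0.0956]), [np.float64(109.46567723340392), np.float64(109.46567723340382)])
```

{"name": "apply_moves", "arguments": {"motion": [{"x": 0, "y": -0.07, "z": 0, "wx": 0, "wy": 0, "wz": 0, "claw": -1}, {"x": 0, "y": -0.07, "z": 0, "wx": 0, "wy": 0, "wz": 0, "claw": -1}, {"x": 0, "y": -0.07, "z": 0, "wx": 0, "wy": 0, "wz": 0, "claw": -1}, {"x": 0, "y": -0.07, "z": 0, "wx": 0, "wy": 0, "wz": 0, "claw": -1}, {"x": 0, "y": -0.07, "z": 0, "wx": 0, "wy": 0, "wz": 0, "claw": -1}, {"x": 0, "y": -0.07, "z": 0, "wx": 0, "wy": 0, "wz": 0, "claw": -1}], "squeeze": 50}}

```text
time_s: 5.52
tool_pos: [0.5594, -0.2778, 0.2442]
tcp_rot: [-0.0, 0.01, 1.0, 0.0]
wrist_force: [-0.4, 0.4, -1.4]
width: 0.0295
grip_force: 50.0
```

```bash
python3 -c "
from d import *
delta([.52,-.2,.43],rot(-.02,0));print(env.get_state()['tool_pos'])"
```

```text
t 5.5167 xyz [ 1.367   2.5681 -6.1943] w [ 0.0001 -0.0001  0.0001] F [-0.3732  0.3555 -1.3835] w 0.029460770186301943 g 49.969391226768494 j [ 0.1113  0.6228  0.3961  1.7627 -0.3132  0.8188  2.2074]
[ 0.5594 -0.2778  0.2442]
```

{"name": "apply_moves", "arguments": {"motion": [{"x": 0, "y": 0, "z": -1, "wx": 0, "wy": 0, "wz": 0, "claw": -1}, {"x": 0, "y": 0, "z": -2, "wx": 0, "wy": 0, "wz": 0, "claw": -1}, {"x": 0, "y": 0, "z": -3.2, "wx": 0, "wy": 0, "wz": 0, "claw": -1}, {"x": 0, "y": 0, "z": -4.5, "wx": 0, "wy": 0, "wz": 0, "claw": -1}, {"x": 0.4, "y": 0.9, "z": -5.6, "wx": 0, "wy": 0, "wz": 0, "claw": -1}, {"x": 0.9, "y": 1.7, "z": -6.2, "wx": 0, "wy": 0, "wz": 0, "claw": -1}, {"x": 1.4, "y": 2.6, "z": -6.2, "wx": 0, "wy": 0, "wz": 0, "claw": -1}, {"x": 1.4, "y": 2.6, "z": -6.2, "wx": 0, "wy": 0, "wz": 0, "claw": -1}]}}

```text
time_s: 6.18
tool_pos: [0.5177, -0.1944, 0.4313]
tcp_rot: [0.0, 0.008, 1.0, 0.002]
wrist_force: [0.0, 0.8, -2.2]
width: 0.0291
grip_force: 50.0
```

```bash
python3 -c "
from d import *
delta([.4635,.2146,.425],rot(-.02,.3116));print(env.get_state()['tool_pos'])"
```

```text
t 6.1833 xyz [ 2.015  13.6042  0.2607] w [ 0.0045 -0.3107  0.004 ] F [ 0.0244  0.7692 -2.2371] w 0.029051335010402003 g 49.969990253448486 j [-0.0954  0.3062  0.4732  1.7413 -0.1567  1.1311  1.9814]
[ 0.5177 -0.1944  0.4313]
```

{"name": "apply_moves", "arguments": {"motion": [{"x": 2, "y": 13.6, "z": 0.2, "wx": 0, "wy": -0.31, "wz": 0, "claw": -1}, {"x": 2, "y": 13.6, "z": 0.2, "wx": 0, "wy": -0.31, "wz": 0, "claw": -1}, {"x": 2, "y": 13.6, "z": 0.2, "wx": 0, "wy": -0.31, "wz": 0, "claw": -1}, {"x": 2, "y": 13.6, "z": 0.2, "wx": 0, "wy": -0.31, "wz": 0, "claw": -1}, {"x": 2, "y": 13.6, "z": 0.2, "wx": 0, "wy": -0.31, "wz": 0, "claw": -1}, {"x": 2, "y": 13.6, "z": 0.2, "wx": 0, "wy": -0.31, "wz": 0, "claw": -1}, {"x": 2, "y": 13.6, "z": 0.2, "wx": 0, "wy": -0.31, "wz": 0, "claw": -1}, {"x": 2, "y": 13.6, "z": 0.2, "wx": 0, "wy": -0.31, "wz": 0, "claw": -1}]}}

```text
time_s: 6.85
tool_pos: [0.4762, 0.1333, 0.4254]
tcp_rot: [0.154, 0.01, 0.988, -0.001]
wrist_force: [0.3, -0.3, -0.7]
width: 0.0292
grip_force: 50.0
```

```bash
python3 -c "
from d import *
delta([.4635,.2146,.421],rot(-.02,.3116));print(env.get_state()['tool_pos'])"
```

```text
t 6.85 xyz [ 0.4983  2.702  -0.0056] w [ 0.0002 -0.0015 -0.0002] F [ 0.3188 -0.2553 -0.6967] w 0.0291870026458676 g 49.96777296066284 j [-0.6725  0.1102  0.2659  2.0001  0.1445  0.7574  1.0471]
[0.4762 0.1333 0.4254]
```

{"name": "apply_moves", "arguments": {"motion": [{"x": 0.3, "y": 1.3, "z": 0, "wx": 0, "wy": 0, "wz": 0, "claw": -1}, {"x": 0.5, "y": 2.3, "z": 0, "wx": 0, "wy": 0, "wz": 0, "claw": -1}, {"x": 0.5, "y": 2.7, "z": 0, "wx": 0, "wy": 0, "wz": 0, "claw": -1}, {"x": 0.5, "y": 2.7, "z": 0, "wx": 0, "wy": 0, "wz": 0, "claw": -1}, {"x": 0.5, "y": 2.7, "z": 0, "wx": 0, "wy": 0, "wz": 0, "claw": -1}, {"x": 0.5, "y": 2.7, "z": 0, "wx": 0, "wy": 0, "wz": 0, "claw": -1}]}}

```text
time_s: 7.35
tool_pos: [0.4648, 0.2113, 0.4206]
tcp_rot: [0.154, 0.011, 0.988, -0.002]
wrist_force: [-0.3, -0.4, -1.8]
width: 0.0293
grip_force: 50.0
```

```bash
cat > look.py <<'E'
from d import *
import sys
tag=sys.argv[1]
delta([.4635,.2146,.421],rot(-.02,.3116));s=env.get_state();print(s['tool_pos'])
q=s["tcp_rot"];z=R.from_quat([q[1],q[2],q[3],q[0]]).apply([0,0,1]);m=s["tool_pos"]+.2382*z;print("mouth",m,"zaxis",z)
P={n:env.get_image(n) for n in("scene","top")}
for n,p in P.items():
    print(n,"mouth/top proj",proj(p,[m,m-.1*z]).round(1).tolist(),[ (k,[(np.round(r['position'],1).tolist(),round(r['conf'],2)) for r in env.pinpoint(p,k)[:1]]) for k in('key_mouth','seat','head')])
p=P["scene"]["img"][100:235,250:400]
cv2.imwrite(f'pics/{tag}.png',cv2.convertScaleAbs(cv2.resize(p,None,fx=4.4,fy=4.4,interpolation=cv2.INTER_CUBIC),alpha=1.4))
E
python3 look.py s3
```

```text
t 7.35 xyz [ 0.0386  0.1097 -0.0264] w [-0.0015 -0.0021 -0.0015] F [-0.2944 -0.4265 -1.7909] w 0.029305758937180328 g 49.96941089630127 j [-0.7894  0.1514  0.2183  1.9637  0.2003  0.7831  0.8467]
[0.4648 0.2113 0.4206]
mouth [0.5373 0.2095 0.1937] zaxis [ 0.3045 -0.0076 -0.9525]
scene mouth/top proj [[307.9, 156.7], [300.5, 122.6]] [('key_mouth', [([309.9, 157.5], 0.75)]), ('seat', [([313.9, 174.0], 0.65)]), ('head', [([315.9, 188.3], 0.91)])]
top mouth/top proj [[187.5, 235.0], [174.3, 247.5]] [('key_mouth', [([189.6, 234.7], 0.54)]), ('seat', [([194.5, 227.0], 0.59)]), ('head', [([195.9, 222.9], 0.58)])]
```

View pics/s3.png

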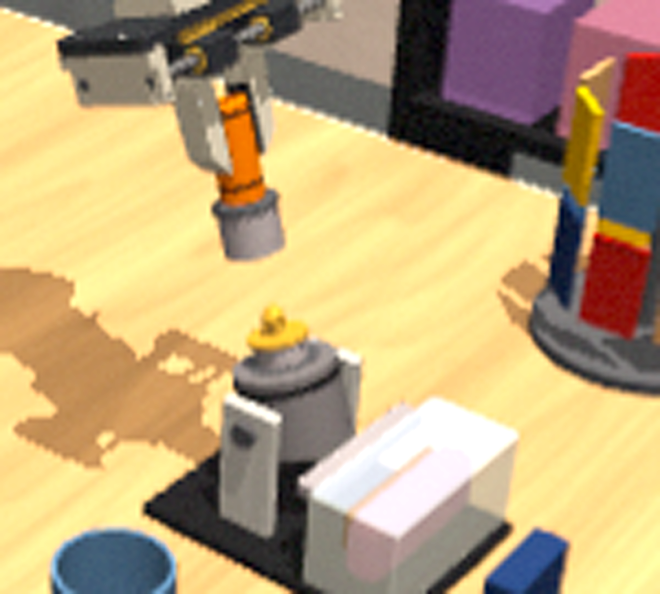

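The scene crop shows the held key straight in the fingers, with its mouth at crop (255,250), which matches the forward-kinematics projection, above the nipple at (272,312). I approach along the axis to just above the tip.

```bash
cat > ap.py <<'E'
from d import *
def ap(h,yaw=-.0201,l=.3116,S=(.5548,.2127,.1376)):
    a=R.from_euler('z',yaw).apply([-np.sin(l),0,np.cos(l)]); delta(np.array(S)+a*(.2382+h),rot(yaw,l))
E
python3 -c "
from ap import *
ap(.06);ap(.024)"
```

```text
t 7.75 xyz [ 0.0321  0.0675 -0.0293] w [ 0.     -0.0015 -0.0005] F [ 0.217   0.0993 -1.0926] w 0.029714301303402087 g 49.96950566768646 j [-0.79    0.1514  0.2166  1.963   0.2003  0.7828  0.8457]
t 7.75 xyz [0.0303 0.0675 1.1707] w [ 0.     -0.0015 -0.0005] F [ 0.217   0.0993 -1.0926] w 0.029714301303402087 g 49.96950566768646 j [-0.79    0.1514  0.2166  1.963   0.2003  0.7828  0.8457]
```

{"name": "apply_moves", "arguments": {"motion": [{"x": 0.03, "y": 0.07, "z": 0.4, "wx": 0, "wy": 0, "wz": 0, "claw": -1}, {"x": 0.03, "y": 0.07, "z": 0.8, "wx": 0, "wy": 0, "wz": 0, "claw": -1}, {"x": 0.03, "y": 0.07, "z": 1.17, "wx": 0, "wy": 0, "wz": 0, "claw": -1}, {"x": 0.03, "y": 0.07, "z": 1.17, "wx": 0, "wy": 0, "wz": 0, "claw": -1}, {"x": 0.03, "y": 0.07, "z": 1.17, "wx": 0, "wy": 0, "wz": 0, "claw": -1}, {"x": 0.03, "y": 0.07, "z": 1.17, "wx": 0, "wy": 0, "wz": 0, "claw": -1}]}}

```text
time_s: 8.25
tool_pos: [0.4744, 0.2148, 0.3876]
tcp_rot: [0.155, 0.01, 0.988, -0.001]
wrist_force: [1.0, -0.7, -1.7]
width: 0.0295
grip_force: 50.0
```

```bash
python3 look.py s4; python3 -c "
from ap import *
ap(.024);ap(.008)
p=env.get_image('top')['img'][160:265,150:245];s=cv2.imread('pics/s4.png')[100:500,60:460]
p=cv2.resize(p,(362,400),interpolation=cv2.INTER_CUBIC)
cv2.imwrite('pics/c4.png',np.hstack([s,cv2.convertScaleAbs(p,alpha=1.5)]))"
```

```text
t 8.25 xyz [ 0.0063 -0.014  -1.1697] w [ 0.0003 -0.0012 -0.0001] F [ 0.9508 -0.6727 -1.6964] w 0.029520612375540215 g 49.969555735588074 j [-0.778   0.2046  0.2193  1.9902  0.1961  0.7009  0.8477]
[0.4744 0.2148 0.3876]
mouth [0.5472 0.2134 0.1608] zaxis [ 0.3054 -0.0058 -0.9522]
scene mouth/top proj [[311.0, 167.3], [303.8, 134.1]] [('key_mouth', [([314.7, 170.4], 0.94)]), ('seat', [([313.4, 175.6], 0.66)]), ('head', [([315.9, 190.7], 0.97)])]
top mouth/top proj [[189.4, 231.7], [177.1, 243.3]] [('key_mouth', [([191.5, 231.9], 0.49)]), ('seat', [([193.2, 227.8], 0.58)]), ('head', [([195.5, 225.0], 0.9)])]
t 8.65 xyz [-0.0025 -0.0173  0.0066] w [ 0.0004 -0.0013  0.0003] F [-0.2476 -0.2017 -1.3651] w 0.029371622508608648 g 49.96946454048157 j [-0.7781  0.2049  0.2193  1.9908  0.1961  0.7002  0.8477]
t 8.65 xyz [-0.0032 -0.0175  0.5399] w [ 0.0004 -0.0013  0.0003] F [-0.2476 -0.2017 -1.3651] w 0.029371622508608648 g 49.96946454048157 j [-0.7781  0.2049  0.2193  1.9908  0.1961  0.7002  0.8477]
```

View pics/c4.png

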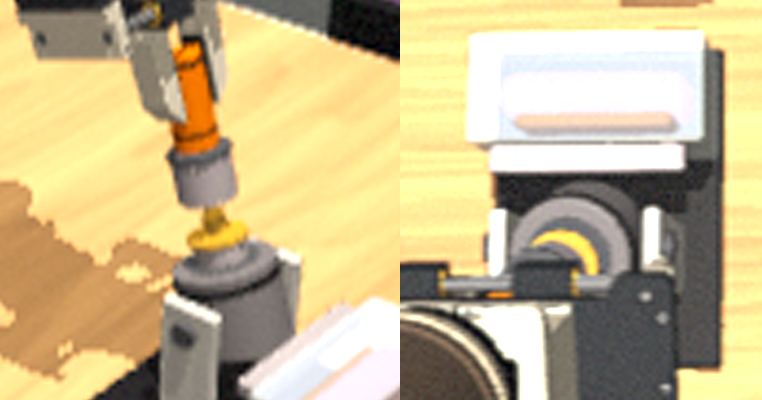

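The crop shows the mouth at (206,203) just over the tip at (212,210). The handle looks slightly less tilted than predicted, so I overlay the modelled outlines to check squareness.

```bash
cat > ov.py <<'E'
from d import *
import sys
def circ(c,z,r,h):
    u=np.cross(z,[0,1,0]);u/=np.linalg.norm(u);v=np.cross(z,u);t=np.linspace(0,2*np.pi,60)
    return c+z*h+r*(np.outer(np.cos(t),u)+np.outer(np.sin(t),v))
def ov(name,l=.3116,yaw=-.0201,piv=(.5702,.2124,.09),press=0):
    s=env.get_state();q=s["tcp_rot"];z=-R.from_quat([q[1],q[2],q[3],q[0]]).apply([0,0,1]);m=s["tool_pos"]-.2382*z
    a=R.from_euler('z',yaw).apply([-np.sin(l),0,np.cos(l)]);piv=np.array(piv)
    p=env.get_image("scene");x0,y0,f=285,120,7.5;w,hh=50,78
    im=cv2.convertScaleAbs(cv2.resize(p["img"][y0:y0+hh,x0:x0+w],None,fx=f,fy=f,interpolation=cv2.INTER_CUBIC),alpha=1.4);o=im.copy()
    for c,ax,r,h,col in [(m,z,.02,0,(0,255,0)),(m,z,.02,.03,(0,255,0)),(m,z,.022,.036,(0,255,0)),(m,z,.015,.036,(255,0,255)),(m,z,.015,.1,(255,0,255)),(piv,a,.021,.05-press,(255,0,0)),(piv,a,.0045,.068-press,(255,0,0)),(piv,a,.036,.03,(0,0,255)),(piv,a,.036,-.03,(0,0,255))]:
        uv=(proj(p,circ(c,ax,r,h))-[x0,y0]+.5)*f-.5
        cv2.polylines(o,[uv.round().astype(np.int32)],True,col,1)
    cv2.imwrite(name,np.hstack([im,o]))
ov(sys.argv[1])
E
python3 ov.py pics/o1.png
```

```text
(no output)
```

View pics/o1.png

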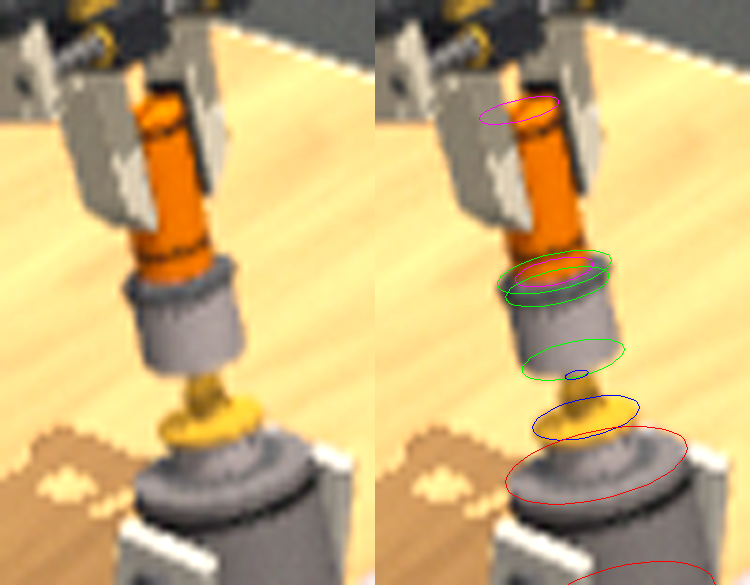

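The overlay shows the head model fits, with the flange matching within 1 px. The key sits about 2° more upright in the grip than the tool axis, so I compensate with δ≈0.03 rad about the grasp point and then insert.

```bash
cat > ap.py <<'E'
from d import *
def ap(h,d=.03,yaw=-.0201,l=.3116,S=(.5548,.2127,.1376)):
    A=lambda l:R.from_euler('z',yaw).apply([-np.sin(l),0,np.cos(l)])
    delta(np.array(S)+A(l)*(h+.0792)+A(l+d)*.159,rot(yaw,l+d))
E
python3 -c "
from ap import *
ap(.024);ap(.006)"
```

```text
t 8.75 xyz [ 0.1555 -0.0159  0.0049] w [ 0.0002 -0.0315  0.0002] F [-0.1159  0.1437 -1.3867] w 0.029416948978711485 g 49.96941804885864 j [-0.7781  0.2051  0.2194  1.9909  0.1961  0.7002  0.8477]
t 8.75 xyz [ 0.1546 -0.0161  0.6049] w [ 0.0002 -0.0315  0.0002] F [-0.1159  0.1437 -1.3867] w 0.029416948978711485 g 49.96941804885864 j [-0.7781  0.2051  0.2194  1.9909  0.1961  0.7002  0.8477]
```

{"name": "apply_moves", "arguments": {"motion": [{"x": 0.155, "y": -0.015, "z": 0, "wx": 0, "wy": -0.03, "wz": 0, "claw": -1}, {"x": 0.155, "y": -0.015, "z": 0, "wx": 0, "wy": -0.03, "wz": 0, "claw": -1}, {"x": 0.155, "y": -0.015, "z": 0.2, "wx": 0, "wy": -0.03, "wz": 0, "claw": -1}, {"x": 0.155, "y": -0.015, "z": 0.4, "wx": 0, "wy": -0.03, "wz": 0, "claw": -1}, {"x": 0.155, "y": -0.015, "z": 0.6, "wx": 0, "wy": -0.03, "wz": 0, "claw": -1}, {"x": 0.155, "y": -0.015, "z": 0.6, "wx": 0, "wy": -0.03, "wz": 0, "claw": -1}, {"x": 0.155, "y": -0.015, "z": 0.6, "wx": 0, "wy": -0.03, "wz": 0, "claw": -1}]}}

```text
time_s: 9.33
tool_pos: [0.4752, 0.2146, 0.3676]
tcp_rot: [0.168, 0.01, 0.986, -0.002]
wrist_force: [-1.7, 2.8, -4.7]
width: 0.0295
grip_force: 50.0
```

```bash
python3 -c "
from ap import *
print(env.get_state()['torque']);ap(.006);ap(-.002)"; python3 ov.py pics/o2.png
```

```text
[0.7118 1.2714 0.2202]
t 9.3333 xyz [-0.0171 -0.0085 -0.0261] w [-0.0006 -0.0034  0.0007] F [-1.688   2.8114 -4.7011] w 0.029453987961548366 g 49.969133734703064 j [-0.7895  0.2253  0.229   2.0278  0.2346  0.625   0.806 ]
t 9.3333 xyz [-0.01   -0.0083  0.2405] w [-0.0006 -0.0034  0.0007] F [-1.688   2.8114 -4.7011] w 0.029453987961548366 g 49.969133734703064 j [-0.7895  0.2253  0.229   2.0278  0.2346  0.625   0.806 ]
```

View pics/o2.png

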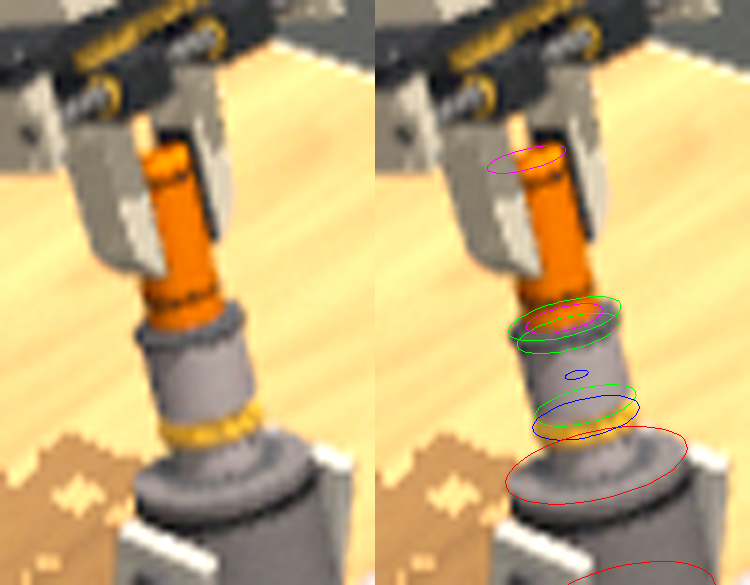

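The scene shows the cup over the nipple, its rim centre at (207,418) against the flange centre at (211,420), so it is nearly seated. I check settled forces and then press.

{"name": "apply_moves", "arguments": {"motion": [{"x": -0.01, "y": -0.01, "z": 0, "wx": 0, "wy": 0, "wz": 0, "claw": -1}, {"x": -0.01, "y": -0.01, "z": 0.08, "wx": 0, "wy": 0, "wz": 0, "claw": -1}, {"x": -0.01, "y": -0.01, "z": 0.12, "wx": 0, "wy": 0, "wz": 0, "claw": -1}, {"x": -0.01, "y": -0.01, "z": 0.12, "wx": 0, "wy": 0, "wz": 0, "claw": -1}], "squeeze": 60}}

```text
time_s: 9.72
tool_pos: [0.4764, 0.2144, 0.3651]
tcp_rot: [0.169, 0.009, 0.986, -0.001]
wrist_force: [-4.2, 3.2, -3.7]
width: 0.0291
grip_force: 60.0
```

```bash
python3 -c "
from ap import *
print(env.get_state()['torque']);ap(0);ap(-.014)"
```

```text
[1.0358 1.7927 0.3733]
t 9.7167 xyz [-0.0023 -0.0046  0.082 ] w [ 0.0006 -0.0025  0.0008] F [-4.1607  3.2335 -3.6629] w 0.029138273188635457 g 59.971774220466614 j [-0.7872  0.2298  0.2291  2.0295  0.2336  0.617   0.8077]
t 9.7167 xyz [ 0.0105 -0.0048  0.5485] w [ 0.0006 -0.0025  0.0008] F [-4.1607  3.2335 -3.6629] w 0.029138273188635457 g 59.971774220466614 j [-0.7872  0.2298  0.2291  2.0295  0.2336  0.617   0.8077]
```

{"name": "apply_moves", "arguments": {"motion": [{"x": 0.04, "y": 0.04, "z": 0, "wx": 0, "wy": 0, "wz": 0, "claw": -1}, {"x": 0.04, "y": 0.04, "z": 0, "wx": 0, "wy": 0, "wz": 0, "claw": -1}, {"x": 0.04, "y": 0.04, "z": 0, "wx": 0, "wy": 0, "wz": 0, "claw": -1}, {"x": 0.04, "y": 0.04, "z": 0, "wx": 0, "wy": 0, "wz": 0, "claw": -1}, {"x": 0.04, "y": 0.04, "z": 0, "wx": 0, "wy": 0, "wz": 0, "claw": -1}]}}

```text
time_s: 10.13
tool_pos: [0.4759, 0.215, 0.365]
tcp_rot: [0.169, 0.01, 0.986, -0.002]
wrist_force: [-2.4, 0.6, -2.2]
width: 0.0289
grip_force: 60.0
```

```bash
cat > f.py <<'E'
from ap import *
s=env.get_state();q=s["tcp_rot"];Q=R.from_quat([q[1],q[2],q[3],q[0]]).inv()
print("tool-frame F",Q.apply(s["wrist_force"]),"M",Q.apply(s["torque"]));ap(0);ap(-.014)
E
python3 f.py
```

```text
tool-frame F [3.0112 0.5917 1.3028] M [-0.256   1.0395  0.0135]
t 10.1333 xyz [-0.0202 -0.0253  0.0844] w [-0.     -0.0014 -0.0001] F [-2.3915  0.6401 -2.233 ] w 0.028940991136747488 g 59.96865749359131 j [-0.7904  0.2295  0.2302  2.0304  0.2364  0.6164  0.8025]
t 10.1333 xyz [-0.0069 -0.0253  0.5509] w [-0.     -0.0014 -0.0001] F [-2.3915  0.6401 -2.233 ] w 0.028940991136747488 g 59.96865749359131 j [-0.7904  0.2295  0.2302  2.0304  0.2364  0.6164  0.8025]
```

{"name": "apply_moves", "arguments": {"motion": [{"x": 0.04, "y": 0.01, "z": 0, "wx": 0, "wy": 0, "wz": 0, "claw": -1}, {"x": 0.04, "y": 0.01, "z": 0.05, "wx": 0, "wy": 0, "wz": 0, "claw": -1}, {"x": 0.04, "y": 0.01, "z": 0.1, "wx": 0, "wy": 0, "wz": 0, "claw": -1}, {"x": 0.04, "y": 0.01, "z": 0.1, "wx": 0, "wy": 0, "wz": 0, "claw": -1}, {"x": 0.04, "y": 0.01, "z": 0.1, "wx": 0, "wy": 0, "wz": 0, "claw": -1}]}}

```text
time_s: 10.55
tool_pos: [0.4761, 0.2154, 0.3623]
tcp_rot: [0.17, 0.01, 0.985, -0.001]
wrist_force: [-3.5, -1.2, 7.8]
width: 0.0292
grip_force: 60.0
```

```bash
python3 f.py
```

```text
tool-frame F [ 0.6154 -1.2638 -8.5139] M [0.3253 0.821  0.0519]
t 10.55 xyz [-0.0436 -0.0387 -0.0023] w [ 0.0005 -0.0004 -0.0003] F [-3.4541 -1.1986  7.8164] w 0.029166462220319454 g 59.983189702034 j [-0.7909  0.2334  0.2307  2.0336  0.2379  0.6085  0.7996]
t 10.55 xyz [-0.0298 -0.0389  0.4641] w [ 0.0005 -0.0004 -0.0003] F [-3.4541 -1.1986  7.8164] w 0.029166462220319454 g 59.983189702034 j [-0.7909  0.2334  0.2307  2.0336  0.2379  0.6085  0.7996]
```

{"name": "apply_moves", "arguments": {"motion": [{"x": 0, "y": 0, "z": 0.1, "wx": 0, "wy": 0, "wz": 0, "claw": -1}, {"x": 0.005, "y": 0, "z": 0.2, "wx": 0, "wy": 0, "wz": 0, "claw": -1}, {"x": 0.01, "y": 0, "z": 0.3, "wx": 0, "wy": 0, "wz": 0, "claw": -1}, {"x": 0.015, "y": 0, "z": 0.4, "wx": 0, "wy": 0, "wz": 0, "claw": -1}, {"x": 0.015, "y": 0, "z": 0.47, "wx": 0, "wy": 0, "wz": 0, "claw": -1}, {"x": 0.015, "y": 0, "z": 0.5, "wx": 0, "wy": 0, "wz": 0, "claw": -1}, {"x": 0.015, "y": 0, "z": 0.5, "wx": 0, "wy": 0, "wz": 0, "claw": -1}]}}

```text
time_s: 11.13
tool_pos: [0.4808, 0.2153, 0.3489]
tcp_rot: [0.17, 0.01, 0.985, -0.001]
wrist_force: [-9.9, -3.5, 20.1]
width: 0.0291
grip_force: 60.0
```

```bash
python3 f.py
```

```text
tool-frame F [  2.5017  -3.7066 -22.2119] M [ 0.9217  1.1345 -0.0551]
t 11.1333 xyz [-0.0445 -0.0381 -0.4755] w [ 0.0011  0.0005 -0.0008] F [-9.8832 -3.53   20.0805] w 0.0290535693876616 g 60.0119823217392 j [-0.7833  0.2578  0.2316  2.0416  0.2366  0.574   0.8012]
t 11.1333 xyz [-0.0303 -0.0386 -0.0091] w [ 0.0011  0.0005 -0.0008] F [-9.8832 -3.53   20.0805] w 0.0290535693876616 g 60.0119823217392 j [-0.7833  0.2578  0.2316  2.0416  0.2366  0.574   0.8012]
```

{"name": "apply_moves", "arguments": {"motion": [{"x": 0.02, "y": -0.03, "z": 0.02, "wx": 0, "wy": 0, "wz": 0, "claw": -1}, {"x": 0.02, "y": -0.03, "z": 0.02, "wx": 0, "wy": 0, "wz": 0, "claw": -1}, {"x": 0.02, "y": -0.03, "z": 0.02, "wx": 0, "wy": 0, "wz": 0, "claw": -1}, {"x": 0.02, "y": -0.03, "z": 0.02, "wx": 0, "wy": 0, "wz": 0, "claw": -1}, {"x": 0.02, "y": -0.03, "z": 0.02, "wx": 0, "wy": 0, "wz": 0, "claw": -1}, {"x": 0.02, "y": -0.03, "z": 0.02, "wx": 0, "wy": 0, "wz": 0, "claw": -1}]}}

```text
time_s: 11.63
tool_pos: [0.4805, 0.2149, 0.3488]
tcp_rot: [0.171, 0.01, 0.985, -0.0]
wrist_force: [-10.4, -2.0, 23.4]
width: 0.0295
grip_force: 60.0
```

```bash
python3 f.py; sed -i 's/^ov(.*/ov(sys.argv[1],press=.014)/' ov.py; python3 ov.py pics/o3.png
```

```text
tool-frame F [  1.8804  -2.1034 -25.5759] M [0.6893 1.1059 0.0036]
t 11.6333 xyz [-0.0553 -0.0233 -0.4774] w [ 0.0024  0.0017 -0.0006] F [-10.4212  -1.956   23.4448] w 0.02945619381928388 g 60.01340210437775 j [-0.7828  0.2569  0.2315  2.0435  0.2369  0.5711  0.8016]
t 11.6333 xyz [-0.0405 -0.0245 -0.0109] w [ 0.0024  0.0017 -0.0006] F [-10.4212  -1.956   23.4448] w 0.02945619381928388 g 60.01340210437775 j [-0.7828  0.2569  0.2315  2.0435  0.2369  0.5711  0.8016]
```

View pics/o3.png

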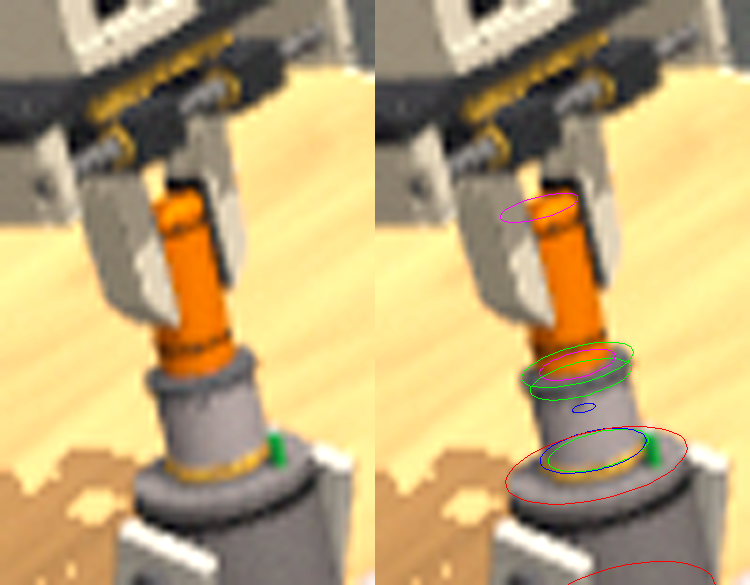

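The green pin is fully up at (277,450). The cup sits flush on the flange at (215,470), with a steady push of about 25 N and a 60 N grip, so I hand in.

```bash
python3 -c "
from h import *
print(env.finish_job())"
```

```text
the job is handed in; nothing more can be done
None
```

The job is handed in at about 12 s: the key's cup sits flush on the nipple, which is snapped down about 14 mm to its stop with the green pin up, and the arm holds it with about 25 N of push and a 60 N grip; I saw nothing else moved but did not check the other goods at the end.

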